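Draw out the clay coil gauge

ROBOT

A 7-joint arm with a two-finger parallel gripper is mounted at the origin on a cart in front of the work surface, level with it; the furniture and walls round the work are solid. World frame = base frame: x ahead of the robot, y to its left, z up, the work surface at z = 0. Lengths are in mm, angles in rad, forces in N, time in s.
With the tool pointing down it reaches from about 425 to 1025 mm from the base axis. Payload 9.4 kg.
Tool frame: the origin (TCP) lies between the finger pads; the fingertips stand 11 mm ahead of it and the grasp point (between the pads) lies 8 mm behind it; z points along the fingers, y is the line along which they close (so a half turn about z gives the same grasp; the last joint's range is limited). The gripper opens to 85 mm and grips with 20 to 120 N. Pads are 22 mm wide; open, the fingers measure 114 mm over their backs; the gripper's body (76 mm by 85 mm) begins 54 mm behind the grasp point. The pads swing forward as they close: fully open they stand 13 mm farther back than shut.
Start: joints at [1.237, 0.599, -0.003, 1.599, 0.002, 0.943, -0.08], TCP at [184.131, -701.227, 242.275] pointing down, gripper open.
Joint ranges: [-2.57, 2.57], [-0.35, 1.97], [-1.29, 1.29], [0.11, 2.56], [-1.05, 4.19], [0.11, 1.86], [-2.63, 2.63]. Speed limits (rad/s): [2.22, 2.22, 3.01, 3.01, 3.14, 3.14, 3.14].

INTERFACE

Orientations are given as a 3x3 rotation matrix whose columns are the frame's x, y, z axes.
In Python, from bench import robot gives the robot as it stands.
- The arm moves only by the tool arm_command, never from a script. Its argument "plan" is a list of rows, each a list of 3 entries, a list of its own where there are three numbers: the turn, a rotation vector about the tool's x, y, z in rad, then the shift along the tool's x, y, z in cm, then the finger opening in cm, from 0 to 8.54. In form: [[[wx, wy, wz], [x, y, z], claw], ...]. A call has 1 to 5 rows; each row shifts and turns the commanded pose from where the row before left it, along the tool's axes as they then stand; what a row does not reach is not made up. A row lasts 1/10 s, in which the tool goes at most 50 mm and 8.59 degrees, less where a joint would pass 70% of its speed; a pose out of reach is approached as far as the arm can. A call with a gripper value outside its range is refused whole. The fingers move at their own pace and stop on an object; "force" is the grip in N (left out, the last holds). Time passes only in rows, so rows that do not move let the fingers close. It gives the time, the measured TCP pose, the force, the opening and the grip force at its end, in the units of the state.
- robot.sense(): the state, without advancing time (a new reading comes with each control period).
- robot.camera(name): name is "scene" or "top" or "wrist"; returns (picture, depth): 400x640x3 uint8, red, green, blue; 400x640 float32, mm along the optical axis (not along the pixel's ray), 0 where there is no reading.
- robot.camera_info(name): a dict with "intrinsics" (3x3 intrinsics, pixels), "T" (4x4, takes a point from camera to world coordinates); the wrist camera has in their place "tool_from_camera" (4x4, takes a point from camera to tool coordinates, whose origin is the TCP and whose axes are the flange's). Camera axes: x right, y down, z forward; pixel columns grow to the right and rows downward; lengths in mm; the calibration is good to about 2 mm. A picture is of the moment at which its call begins: read the wrist's pose just before it. camera_info takes no time and is no camera call.
- robot.close_job(): hands the job in; it is judged then, once.
The state is a dict: "t": time; "joint_positions": joint angles; "joint_vel": joint speeds; "joint_efforts": joint torques, N m; "tcp_pos": TCP position; "orientation": TCP orientation; "force": force on the tool from outside, world axes, zero at the start; "torque": the same for the moment, N m; "finger_gap": finger opening in mm; "gripper_force": force on a finger pad.
Only numpy, scipy, OpenCV 4.12 (cv2) and the standard library are available. Lean on these libraries where they do the work, as an engineer would, in place of code of your own. Each camera call takes 0.05 s, during which the arm holds its last target. There are 200 camera calls.

TASK

Clay coils are about to be cut to full length: take the longer bench gauge by its round knob, draw its sprung slide all the way out to the stop, and let go. Leave the shorter gauge with the flat tab shut.

Things in the scene. Friction and masses are not known exactly. Their poses are not given: they have to be found in the camera images.
- long_gauge: The gauge to draw out: a light wooden box 150 x 44 mm, 42 mm high, on a steel foot plate 180 x 70 x 6 mm fixed to the table. Origin: centre of the underside; x runs along the box, the slide comes out of its -x end, which faces the robot (yaw up to 25 degrees either way). A flat steel bar, 14 x 5 mm, 24 mm above the table, carries the knob.
- long_knob (a point): Point on the axis of the longer gauge's upright round dark wooden knob, 52 mm above the table; moves with the slide. Knob: 26 mm across from 42 to 66 mm above the table, end block 20 mm square under it down to 18 mm. Shut, its axis is 45 mm before the box front. Axes as the gauge's: z up, drawn out along -x.
- long_slide (a joint): How far the longer gauge's slide is out, in m: 0 shut, 0.090 at the stop; starts between 0 and 0.015. A spring pulls it inward, but a friction brake stronger than the spring keeps it wherever it is left. Drawing it out takes 7 to 10 N all the way.
- short_tab (a point): The grip of the shorter gauge, which stays shut: same build, box 100 mm long, but its bar carries an upright flat wooden tab 40 mm wide (y), 8 mm thick (x), up to 64 mm above the table. Point: the tab's middle, 52 mm above the table; axes as for the knob. The gauges stand side by side, centres 0.3 m or more apart, either one on the left.
- short_slide (a joint): How far the shorter gauge's slide is out, in m: 0 shut (as it starts), 0.045 at its stop.
Things that resemble listed ones, but are neither listed nor needed, are in the scene too. Leave any yellow look-alike of the part that bears short_tab alone.

How it is judged (in metres and radians):
At the end, for the whole second after the job is handed in: The longer gauge's slide stands within 12 mm of its stop (drawn out more than 78 mm of 90) and the shorter gauge's slide is out by less than 12 mm (value of joint long_slide above 0.078 m and value of joint short_slide below 0.012 m); the robot touches nothing.
It fails at once if the shorter gauge's slide is drawn out by 15 mm or more (value of joint short_slide above 0.015 m).
It also fails if it takes over 32 s, if anything falls off the work surface, if the arm or the gripper's body presses on something with over 40 N, if the wrist force passes 120 N, or if a joint passes its speed limit or range.

## Working session

There is one attempt and no reset: what is moved stays moved. The work goes in short steps, Python scripts to look and compute and a tool call to move; the robot and the scene stay as the last step left them, time stands still between calls to the robot, and variables do not carry over. Pictures are saved under pics/ and viewed, at most 10 in all, crops included, and the job is handed in when it is done.

Besides the shell and the picture viewer there is one more tool, called after "Call:" by a JSON object that holds its "method" and its "body". arm_command: Moves the arm, as the interface text tells. Its arguments: {"type":"object","properties":{"plan":{"type":"array"},"force":{"type":"number"}},"required":["plan"]}

```bash
mkdir -p pics
python3 - <<'E'
from bench import robot
import cv2,numpy as np
for n in("scene","top"):
    p,d=robot.camera(n); cv2.imwrite(f"pics/{n}0.png",p[:,:,::-1]); np.savez(f"{n}0.npz",p=p,d=d,**robot.camera_info(n))
    print(robot.camera_info(n))
s=robot.sense();print(s["t"],s["tcp_pos"],s["orientation"],s["finger_gap"])
E
```

```text
{'intrinsics': array([[372.14473559,   0.        , 320.0342564 ],
       [  0.        , 372.14473559, 194.52222182],
       [  0.        ,   0.        ,   1.        ]]), 'T': array([[ 6.26427198e-01, -5.63499300e-01,  5.38569870e-01,
         9.41713829e+01],
       [-7.79424367e-01, -4.61072402e-01,  4.24157867e-01,
        -4.08200645e+02],
       [ 9.30704235e-03, -6.85478504e-01, -7.28033378e-01,
         6.83735578e+02],
       [ 0.00000000e+00,  0.00000000e+00,  0.00000000e+00,
         1.00000000e+00]])}
{'intrinsics': array([[501.76065988,   0.        , 322.62561776],
       [  0.        , 501.76065988, 197.3629195 ],
       [  0.        ,   0.        ,   1.        ]]), 'T': array([[-8.23299660e-03, -9.87367756e-01,  1.58231262e-01,
         3.81169326e+02],
       [-9.99924494e-01,  9.57253327e-03,  7.70540366e-03,
        -3.19054301e+01],
       [-9.12274114e-03, -1.58155876e-01, -9.87372014e-01,
         1.20344576e+03],
       [ 0.00000000e+00,  0.00000000e+00,  0.00000000e+00,
         1.00000000e+00]])}
0.1 [ 184.0160487  -700.80964971  241.49465121] [[ 9.67200425e-01  2.54013977e-01 -4.87916132e-04]
 [ 2.54014414e-01 -9.67199477e-01  1.35973959e-03]
 [-1.26519366e-04 -1.43907844e-03 -9.99998957e-01]] 85.14913823092428
```

View pics/scene0.png

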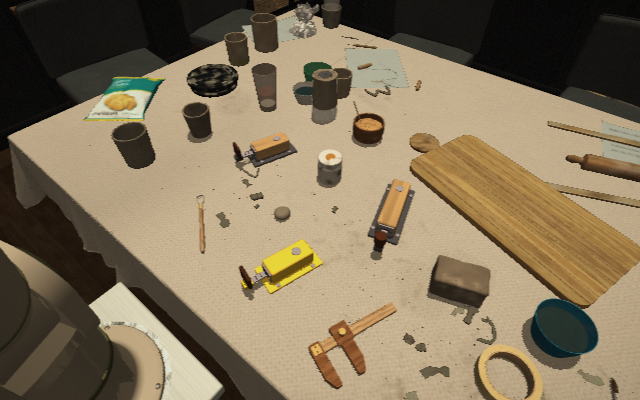

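View pics/top0.png

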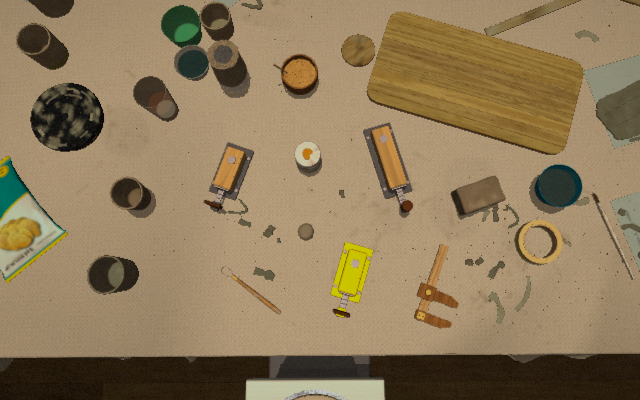

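The three gauge-like things in the top view are:
- The wooden gauge at (388,160), with a round knob at (406,206). It is the longest and the knob is round, so it fits the long gauge.
- The wooden gauge at (232,170), with a flat tab at (214,204). It is the short gauge.
- The yellow look-alike at (352,272), with a tab at (342,313). I'll leave it alone.

I'll measure the first one and check it in a crop.

```bash
cat > h.py <<'E'
import numpy as np
def ray(uv,K,T,z):
    d=T[:3,:3]@np.linalg.solve(K,[uv[0],uv[1],1.]); o=T[:3,3]
    return o+d*(z-o[2])/d[2]
E
python3 - <<'E'
import numpy as np,cv2
from h import ray
f=np.load("top0.npz");p,d,K,T=f["p"],f["d"],f["intrinsics"],f["T"]
hsv=cv2.cvtColor(p,cv2.COLOR_RGB2HSV)
x0,y0,x1,y1=355,115,425,220
m=cv2.inRange(hsv,(5,90,110),(25,255,255)); m2=np.zeros_like(m); m2[y0:y1,x0:x1]=m[y0:y1,x0:x1]
c=max(cv2.findContours(m2,0,2)[0],key=cv2.contourArea)
r=cv2.minAreaRect(c);print(r)
q=[ray(v,K,T,42)[:2] for v in cv2.boxPoints(r)];print(np.round(q))
w=cv2.minAreaRect(np.float32(q));print(w)
m=cv2.inRange(hsv,(0,60,0),(20,255,100)); m2[:]=0; m2[192:218,394:420]=m[192:218,394:420]
c=max(cv2.findContours(m2,0,2)[0],key=cv2.contourArea)
(u,v),rad=cv2.minEnclosingCircle(c);print(u,v,rad,ray((u,v),K,T,66),d[int(v),int(u)])
cv2.imwrite("pics/crop.png",cv2.resize(p[110:225,190:430,::-1],None,fx=3.3,fy=3.3,interpolation=2))
E
```

```text
((388.9322509765625, 156.5425262451172), (61.672943115234375, 17.886899948120117), 71.91654968261719)
[[ 729. -140.]
 [ 743. -181.]
 [ 599. -222.]
 [ 587. -181.]]
((664.6551513671875, -180.9490966796875), (150.19198608398438, 43.13499069213867), 16.215776443481445)
405.5 208.5 8.276573181152344 [ 535.85150817 -212.12538842   66.        ] 1148.1896
```

View pics/crop.png

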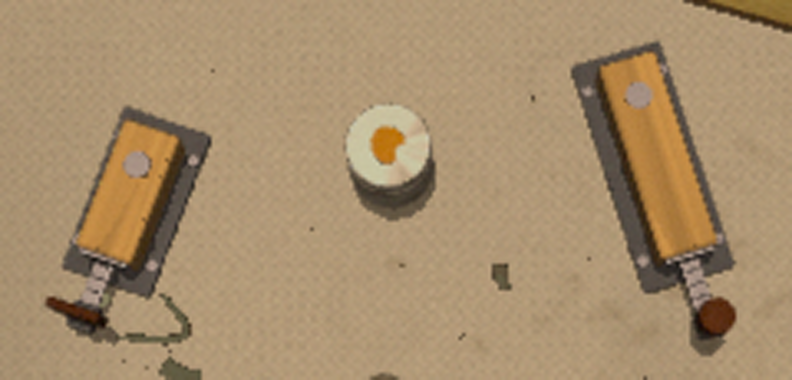

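The crop shows the right-hand box is the long one, about 150 x 43 mm with a round knob, at crop pixel (716,315). The left one is shorter and carries the flat tab at (75,312). Long gauge yaw is about 16.2° and the knob is near (541,-215). The tool already faces nearly the right way, so I'll move above the knob.

Call:
{"method": "arm_command", "body": {"plan": [[[0,0,-0.026],[3.2,-2.6,0],6],[[0,0,0],[3.2,-2.6,0],6],[[0,0,0],[3.2,-2.6,0],6],[[0,0,0],[3.2,-2.6,0],6],[[0,0,0],[3.2,-2.6,0],6]], "force": 70}}

```text
t: 0.6
tcp_pos: [303.0, -530.8, 242.0]
orientation: [[0.96, 0.279, -0.0], [0.279, -0.96, 0.001], [-0.0, -0.001, -1.0]]
force: [0.4, 0.6, -0.0]
finger_gap: 60.3
gripper_force: 0.0
```

Call:
{"method": "arm_command", "body": {"plan": [[[0,0,0],[3.2,-2.6,0],6],[[0,0,0],[3.2,-2.6,0],6],[[0,0,0],[3.2,-2.6,0],6],[[0,0,0],[3.2,-2.6,0],6],[[0,0,0],[3.2,-2.6,0],6]]}}

```text
t: 1.1
tcp_pos: [420.3, -361.4, 242.1]
orientation: [[0.96, 0.279, -0.0], [0.279, -0.96, 0.0], [-0.0, -0.0, -1.0]]
force: [0.3, -0.2, 0.5]
finger_gap: 59.7
gripper_force: 0.0
```

Call:
{"method": "arm_command", "body": {"plan": [[[0,0,0],[3.2,-2.6,0],6],[[0,0,0],[3.2,-2.6,0],6],[[0,0,0],[3.2,-2.6,0],6],[[0,0,0],[3.2,-2.6,0],6],[[0,0,0],[0,0,0],6]]}}

```text
t: 1.6
tcp_pos: [517.1, -221.4, 242.0]
orientation: [[0.958, 0.287, 0.002], [0.287, -0.958, 0.002], [0.002, -0.002, -1.0]]
force: [-0.1, -0.8, 0.3]
finger_gap: 59.9
gripper_force: 0.0
```

Run:
```python
from bench import robot
import cv2,numpy as np
from h import ray
s=robot.sense();p,d=robot.camera("wrist");i=robot.camera_info("wrist")
T=np.eye(4);T[:3,:3]=s["orientation"];T[:3,3]=s["tcp_pos"];T=T@i["tool_from_camera"];K=i["intrinsics"]
np.savez("w1.npz",p=p,d=d,K=K,T=T);cv2.imwrite("pics/w1.png",p[:,:,::-1])
print(s["tcp_pos"],s["orientation"]);print(K,T)
uv=np.linalg.inv(T)@[541,-215,66,1];print(K@uv[:3]/uv[2])
```

```text
[ 517.06718463 -221.40063393  242.04297846] [[ 0.95793068  0.2869957   0.00150863]
 [ 0.2869916  -0.95792993  0.00246356]
 [ 0.00215219 -0.00192696 -0.99999583]]
[[288.39812133   0.         323.51822862]
 [  0.         288.39812133 203.36479978]
 [  0.           0.           1.        ]] [[ 2.87740089e-01 -9.14172667e-01 -2.85471497e-01  5.90057794e+02]
 [-9.57706391e-01 -2.75290264e-01 -8.37480723e-02 -1.99916259e+02]
 [-2.02732516e-03  2.97495555e-01 -9.54721051e-01  3.74061325e+02]
 [ 0.00000000e+00  0.00000000e+00  0.00000000e+00  1.00000000e+00]]
[324.40793983 163.60998006   1.        ]
```

View pics/w1.png

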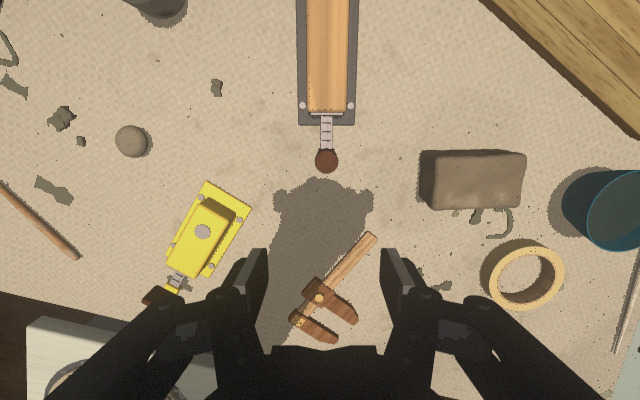

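The wrist picture shows the knob's dark disc at about (327,160), straight below the bar of the long wooden box at (327,113). The yellow gauge is well to the left at (207,232). I'll fit the knob's disc.

Run:
```python
import cv2,numpy as np
from h import ray
f=np.load("w1.npz");p,K,T=f["p"],f["K"],f["T"]
hsv=cv2.cvtColor(p,cv2.COLOR_RGB2HSV)
m=cv2.inRange(hsv,(0,90,20),(14,255,140));n=np.zeros_like(m);n[140:182,305:350]=m[140:182,305:350]
c=max(cv2.findContours(n,0,2)[0],key=cv2.contourArea);(u,v),r=cv2.minEnclosingCircle(c)
print(u,v,r,cv2.boundingRect(c),26/2/ (310/288.4))
k=ray((u,v),K,T,62);print(k)
b=ray((327,113),K,T,42);print(b)
R=np.array([[.958,.287],[.287,-.958]]);print("tool xy shift",R.T@(k[:2]-[517.07,-221.4]), "yaw from w1:",np.degrees(np.arctan2(*( ray((328.5,5),K,T,42)-b)[[1,0]])))
```

```text
326.0 160.6521759033203 12.032270431518555 (315, 149, 23, 24) 12.094193548387095
[ 543.94098231 -215.91869761   62.        ]
[ 591.46570836 -202.78470284   42.        ]
tool xy shift [27.31553484  2.46088424] yaw from w1: 16.09464174308505
```

Call:
{"method": "arm_command", "body": {"plan": [[[0,0,0],[2.7,0.25,0],6],[[0,0,0],[0,0,3],6],[[0,0,0],[0,0,3.5],6],[[0,0,0],[0,0,3.5],6],[[0,0,0],[0,0,0],6]]}}

```text
t: 2.15
tcp_pos: [537.2, -222.4, 138.4]
orientation: [[0.961, 0.278, -0.007], [0.278, -0.961, 0.002], [-0.007, -0.004, -1.0]]
force: [-0.7, -0.5, 0.0]
finger_gap: 59.9
gripper_force: 0.0
```

Call:
{"method": "arm_command", "body": {"plan": [[[0,0,0],[0.8,-0.4,0],6],[[0,0,0],[0,0,0],6],[[0,0,0],[0,0,0],6]]}}

```text
t: 2.45
tcp_pos: [547.9, -216.2, 144.0]
orientation: [[0.96, 0.279, 0.003], [0.279, -0.96, -0.001], [0.002, 0.002, -1.0]]
force: [0.2, -1.1, 0.6]
finger_gap: 59.8
gripper_force: 0.0
```

Run:
```python
from bench import robot
import cv2,numpy as np
from h import ray
s=robot.sense();p,d=robot.camera("wrist");i=robot.camera_info("wrist")
T=np.eye(4);T[:3,:3]=s["orientation"];T[:3,3]=s["tcp_pos"];T=T@i["tool_from_camera"];K=i["intrinsics"]
hsv=cv2.cvtColor(p,cv2.COLOR_RGB2HSV)
print(s["tcp_pos"])
uv=np.linalg.inv(T)@[544,-216,66,1];uv=K@uv[:3]/uv[2];print(uv)
cv2.circle(p,(int(uv[0]),int(uv[1])),2,(0,255,0),-1)
cv2.imwrite("pics/w2.png",p[:,:,::-1])
```

```text
[ 547.88256489 -216.22114169  144.03626978]
[321.49425033 220.93499124   1.        ]
```

View pics/w2.png

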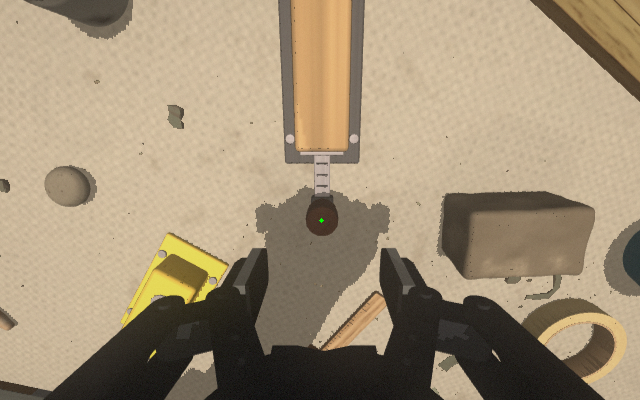

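The predicted point, the green dot at (321,221), sits on the knob's centre. The fingers straddle the knob, so I'll go down.

Call:
{"method": "arm_command", "body": {"plan": [[[0,0,0],[-0.2,0,2.5],6],[[0,0,0],[0,-0.1,2.5],6],[[0,0,0],[0,0,2.5],6],[[0,0,0],[0,0,1.5],6],[[0,0,0],[0,0,0],6]]}}

```text
t: 3.0
tcp_pos: [544.0, -215.5, 51.2]
orientation: [[0.96, 0.279, -0.002], [0.279, -0.96, 0.001], [-0.002, -0.001, -1.0]]
force: [0.1, 0.7, -0.3]
finger_gap: 60.0
gripper_force: 0.0
```

Call:
{"method": "arm_command", "body": {"plan": [[[0,0,0],[0,0,0],6],[[0,0,0],[0,0,0],6]]}}

```text
t: 3.2
tcp_pos: [545.3, -216.0, 53.5]
orientation: [[0.96, 0.279, 0.002], [0.279, -0.96, -0.001], [0.001, 0.001, -1.0]]
force: [-0.7, 0.5, -0.4]
finger_gap: 59.9
gripper_force: 0.0
```

Call:
{"method": "arm_command", "body": {"plan": [[[0,0,0],[-0.1,0,0.7],6],[[0,0,0],[0,0,0],2],[[0,0,0],[0,0,0],2],[[0,0,0],[0,0,0],2],[[0,0,0],[0,0,0],2]], "force": 70}}

```text
t: 3.7
tcp_pos: [543.6, -216.0, 45.6]
orientation: [[0.96, 0.279, 0.0], [0.279, -0.96, -0.0], [0.0, 0.0, -1.0]]
force: [-1.8, -0.3, 4.4]
finger_gap: 23.7
gripper_force: 68.4
```

Call:
{"method": "arm_command", "body": {"plan": [[[0,0,0],[0,0,0],2],[[0,0,0],[0,0,0],2],[[0,0,0],[0,0,0],2]]}}

```text
t: 4.0
tcp_pos: [543.7, -216.1, 45.6]
orientation: [[0.96, 0.279, 0.0], [0.279, -0.96, -0.0], [0.0, 0.0, -1.0]]
force: [-1.1, 0.8, 6.6]
finger_gap: 23.8
gripper_force: 68.5
```

The grip is firm, so I'll draw it out.

Call:
{"method": "arm_command", "body": {"plan": [[[0,0,0],[-0.5,0,0],2],[[0,0,0],[-0.8,0,0],2],[[0,0,0],[-0.8,0,0],2],[[0,0,0],[-0.8,0,0],2],[[0,0,0],[-0.8,0,0],2]]}}

```text
t: 4.5
tcp_pos: [511.4, -225.6, 45.7]
orientation: [[0.96, 0.281, 0.006], [0.281, -0.96, -0.0], [0.006, 0.002, -1.0]]
force: [8.3, 3.9, -0.7]
finger_gap: 23.4
gripper_force: 68.7
```

Call:
{"method": "arm_command", "body": {"plan": [[[0,0,0],[-0.8,0,0],2],[[0,0,0],[-0.8,0,0],2],[[0,0,0],[-0.8,0,0],2],[[0,0,0],[-0.6,0,0],2],[[0,0,0],[-0.6,0,0],2]]}}

```text
t: 5.0
tcp_pos: [477.1, -235.6, 45.6]
orientation: [[0.96, 0.281, 0.006], [0.281, -0.96, -0.0], [0.006, 0.002, -1.0]]
force: [8.8, 4.5, -0.5]
finger_gap: 24.0
gripper_force: 68.7
```

Call:
{"method": "arm_command", "body": {"plan": [[[0,0,0],[-0.4,0,0],2],[[0,0,0],[-0.3,0,0],2],[[0,0,0],[-0.2,0,0],2],[[0,0,0],[0,0,0],2]]}}

```text
t: 5.4
tcp_pos: [468.2, -238.3, 45.6]
orientation: [[0.96, 0.281, 0.006], [0.281, -0.96, -0.0], [0.006, 0.002, -1.0]]
force: [7.7, 3.5, -0.6]
finger_gap: 23.7
gripper_force: 68.8
```

Call:
{"method": "arm_command", "body": {"plan": [[[0,0,0],[-0.3,0,0],2],[[0,0,0],[-0.2,0,0],2],[[0,0,0],[0,0,0],2]]}}

```text
t: 5.7
tcp_pos: [463.5, -239.6, 45.6]
orientation: [[0.96, 0.281, 0.006], [0.281, -0.96, -0.0], [0.006, 0.002, -1.0]]
force: [7.3, 3.1, 0.3]
finger_gap: 23.8
gripper_force: 68.8
```

Call:
{"method": "arm_command", "body": {"plan": [[[0,0,0],[-0.2,0,0],2],[[0,0,0],[0,0,0],2]]}}

```text
t: 5.9
tcp_pos: [463.2, -239.8, 45.6]
orientation: [[0.959, 0.282, 0.008], [0.282, -0.959, -0.0], [0.008, 0.003, -1.0]]
force: [12.7, 4.9, -2.7]
finger_gap: 24.0
gripper_force: 69.1
```

The slide stopped after 84 mm of travel and the force rose, so it's at its stop. I'll release and go straight up.

Call:
{"method": "arm_command", "body": {"plan": [[[0,0,0],[0.1,0,0],6],[[0,0,0],[0,0,0],6],[[0,0,0],[0,0,0],6],[[0,0,0],[0,0,0],6]]}}

```text
t: 6.3
tcp_pos: [458.7, -240.7, 45.2]
orientation: [[0.96, 0.279, -0.001], [0.279, -0.96, -0.0], [-0.001, -0.0, -1.0]]
force: [-0.5, 0.1, -0.5]
finger_gap: 59.9
gripper_force: 0.0
```

Call:
{"method": "arm_command", "body": {"plan": [[[0,0,0],[0,0,-2],6],[[0,0,0],[0,0,-3],6],[[0,0,0],[0,0,-4],6],[[0,0,0],[0,0,-4],6],[[0,0,0],[0,0,0],6]]}}

```text
t: 6.8
tcp_pos: [460.7, -241.7, 179.7]
orientation: [[0.96, 0.278, 0.006], [0.278, -0.961, -0.003], [0.005, 0.005, -1.0]]
force: [0.3, -0.5, -0.6]
finger_gap: 60.0
gripper_force: 0.0
```

Run:
```python
from bench import robot
import cv2,numpy as np
s=robot.sense();p,d=robot.camera("scene");i=robot.camera_info("scene")
print(s["t"],s["tcp_pos"],s["finger_gap"],s["force"])
T=np.linalg.inv(i["T"])
uv=T@[463,-239.5,66,1];uv=i["intrinsics"]@uv[:3]/uv[2];print(uv)
cv2.imwrite("pics/end.png",p[:,:,::-1])
```

```text
6.8 [ 460.73442076 -241.66663926  179.74457872] 59.9773516557483 [ 0.30428873 -0.49889911 -0.56317623]
[368.5241984  265.76747194   1.        ]
```

View pics/end.png

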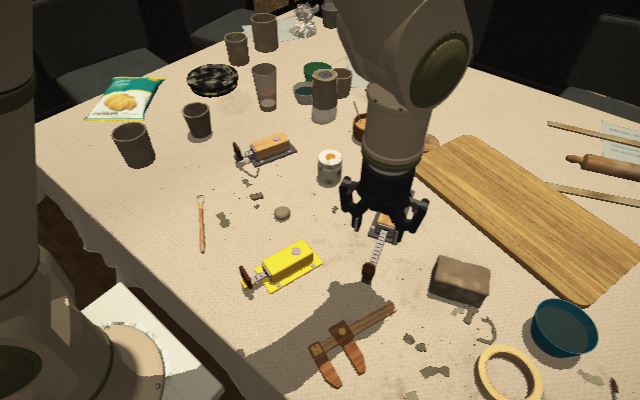

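The knob stands fully drawn out at (368,268), matching the predicted (368.5,266). The gripper is clear above it, and the short gauge at (265,150) is still shut. I'll hand in.

```bash
python3 -c "
from bench import robot
print(robot.close_job())"
```

```text
the job is handed in; nothing more can be done
None
```

The long gauge's slide is drawn out to its stop and released, the short gauge was left shut and untouched, and the job is handed in; the hand-in gave no verdict.

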